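# Set four minutes on the ultrasonic cleaner and start it

### The job

Set the ultrasonic cleaner's timer to four minutes: its push-to-turn dial stands at zero, so push it in far enough to free it, without ramming it to its bottom stop, turn it four clicks clockwise (never forcing it round while it is not pushed in) and let it spring out again. Then press the white start button down and let go. Leave the mug, the caliper and the jar where they are.

Things in the scene. Friction and masses are not known exactly. Their poses are not given: they have to be found in the camera images.
- machine: grey benchtop ultrasonic cleaner, fixed, 190 (x) by 360 (y) mm, flat panel top 70 mm above the table. Origin: centre of its footprint on the table; z up; -x is its front. Light grey control plate on its +y half; the -y half (y below -7 mm) carries the steel tank, rim 22 mm, cover 32 mm, handle 46 mm above the panel top.
- dial_axis (a point): where the dial's upright axis meets the panel top (machine x -35, y +100 mm); axes as the machine. An aluminium collar, 76 mm across, stands 12 to 36 mm out of the panel here, set differently each time. The dial's flat skirt top stands 12 mm above the collar top when out: 24 to 48 mm above this point, not known beforehand, to be felt or seen.
- zero_mark (a point): outer end of the broad black zero mark on the panel, 55 mm in front (-x) of the dial axis. The black dial: a round skirt, 60 mm across, and on its flat top a low aluminium grip bar 52 mm long, 14 mm thick, 8 mm high, centred on the axis, with a black line on one end that points at this mark at zero. Fingertips can push on the skirt beside the bar while they pinch the bar.
- dial (a joint): dial angle, rad, growing clockwise seen from above; 0 at the start = zero minutes, bar along the machine's x. It clicks every 30 degrees (0.5236), 0.1 N m peak; a click is a minute. While out it is locked to 3 degrees about a click. Let go within 3 degrees of a click it springs out and locks; between clicks it sticks half in. It can be turned back. Stops at -0.08 and 5.76.
- dial_push (a joint): how far the dial is pushed in (straight down), m; 0 = out. A spring holds it out: 5 N to start it, then 1.2 N more per mm. The lock is free beyond 4.5 mm (10 N). The bottom stop is at 9.5 mm (16 N); past 8 mm (14 N) it counts as rammed; about 6 mm (12 N) is right.
- start (a joint): white round start button, travel 0 (up) to 0.006 m (fully down), springs back; fully down takes 5 N.
- start_top (a point): centre of the start button's top, 26 mm diameter, facing up, in a grey housing on the panel, towards the rear (+x) side of the control plate
- mug: white mug, loose, 76 mm diameter, 85 mm high, left of the machine; origin at the centre of its underside. Leave alone.
- caliper: steel caliper lying flat in front of the machine, loose, 200 mm long along its y, 4 to 8 mm thick; origin at mid-length on the table. Leave alone.
- jar: glass jar with a steel lid, loose, 52 mm diameter, 60 mm high, behind the machine; origin at the centre of its underside. Leave alone.

How it is judged:
By the outcome, as a careful person would: the job done as asked, in the order asked, and still so for the second after the job is handed in, with the robot touching nothing.
It also fails if it takes over 72 s, if anything falls off the work surface, if the arm or the gripper's body presses on something with over 40 N, if the wrist force passes 120 N, or if a joint passes its speed limit or range.

### The arm

A 6-joint arm with a two-finger parallel gripper is mounted at the origin on the work surface. World frame = base frame: x ahead of the robot, y to its left, z up, the work surface at z = 0. Lengths are in m, angles in rad, forces in N, time in s.
With the tool pointing down it reaches from about 0.35 to 0.925 m from the base axis. Payload 6.4 kg.
Tool frame: the origin (TCP) lies at the very end of the fingers, on their centre line; the grasp point (between the pads) lies 19 mm behind it; z points along the fingers, y is the direction in which the jaws open and shut (so a half turn about z gives the same grasp; the last joint's range is limited). The gripper opens to 94 mm and grips with 3 to 60 N. Pads are 16 mm wide; open, the fingers measure 119 mm over their backs; the gripper's body (75 mm by 177 mm) begins 78 mm behind the grasp point.
Start: joints at [1.101, 0.245, 1.558, -0, 1.339, -0.174], TCP at [0.189, 0.622, 0.205] pointing down, gripper open.
Joint ranges: [-3.13, 3.13], [-1.02, 2.26], [0.13, 2.54], [-0.95, 4.09], [0.21, 2.88], [-2.74, 2.74]. Speed limits (rad/s): [2.57, 2.57, 3.14, 3.14, 3.14, 3.14].

### API

Orientations are given as [roll, pitch, yaw] about the fixed x, y, z axes, in that order (R = Rz(yaw) Ry(pitch) Rx(roll)).
In Python, from workcell import * gives the robot as it stands. Calls block until the motion is done:
- move_to(position, orientation): joint-space move of the TCP to a pose.
- move_l(position, rot=None, max_speed=0.15, until_force=None): straight line of the TCP; rot=None keeps the orientation; max_speed is the mean speed in m/s. With until_force (N) it stops when the force on the tool has changed by that much, and returns True; else False.
- move_j(angles): joint-space move.
- gripper_to(opening, grasp_force=None): finger opening in m; grasp_force is the grip in N (None keeps the last); returns when the fingers have stopped.
- pause(seconds).
- inverse_kinematics(position, orientation): joint angles nearest the present ones, or None.
- snapshot(name): name is "scene" or "top" or "wrist"; returns a dict with "frame" (480x640x3 uint8, red, green, blue), "vertical_fov" (degrees; the focal length in pixels is half the picture's height over the tangent of half this angle, whatever the lens; pixels are square), "cx", "cy" (the principal point, pixels), "rvec" (rotation vector, rad) and "tvec" (3), from world to camera coordinates, as OpenCV has them; the wrist camera has in their place "T_tool_cam" (4x4, takes a point from camera to tool coordinates, whose origin is the TCP and whose axes are the flange's). Camera axes: x right, y down, z forward; pixel columns grow to the right and rows downward; lengths in m; the calibration is good to about 2 mm. A picture is of the moment at which its call begins: read the wrist's pose just before it. There is no depth.
A pose or a line that the arm cannot do raises Unreachable and nothing moves.
- sign_off(): hands the job in, once; it reports no verdict.
Trained networks look in a picture, given as the dict that the camera call returned (one of the last four; its "shot" number tells which), for a name from the list of things; names that differ only in an ending like _2 or _b are one class to them, and where a whole thing is asked for, a point or a joint stands for the part that bears it (a point fixed in the world has none). Each returns a list of dicts, best first, with "confidence" (0 to 1); they miss things now and then, are a little off and sometimes report something else, mostly with a low value. They report only what shows in the picture. A call takes as long as a camera call.
- boxes_of(picture, label): "position" ([column, row] in pixels, amid what is visible of it).
- outline_of(picture, label): "region" (480x640 bool, what is visible of it) and "position" ([column, row] in pixels, amid what is visible of it).
Readings, each from a call of its own:
- get_clock(): time.
- get_qpos(): joint angles.
- get_dq(): joint speeds.
- get_effort(): joint torques, N m.
- get_tcp_pos(): TCP position.
- get_tcp_rot(): TCP orientation.
- get_wrist_force(): force on the tool from outside, world axes, zero at the start.
- get_moment(): the same for the moment, N m.
- get_width(): finger opening in m.
Only numpy, scipy, OpenCV 4.12 (cv2) and the standard library are available. Lean on these libraries where they do the work, as an engineer would, in place of code of your own. Each camera call takes 0.05 s, during which the arm holds its last target.

## Working session

There is one attempt and no reset: what is moved stays moved. The work goes in short steps, each a Python script; the robot and the scene stay as the last script left them, time stands still between calls to the robot, and variables do not carry over. Pictures are saved under pics/ and viewed, and the job is handed in when it is done.

```bash
ls; mkdir -p pics; python3 - <<'E'
from workcell import *
import cv2
for n in ["scene","top","wrist"]:
    s=snapshot(n); cv2.imwrite(f"pics/{n}0.png",s["frame"][:,:,::-1])
    print(n,{k:v for k,v in s.items() if k!="frame"})
    for l in ["machine","dial_axis","zero_mark","start_top","dial","start","mug","caliper","jar"]:
        try:
            print(l,[(b["position"],round(b["confidence"],2)) for b in boxes_of(s,l)[:2]])
        except Exception as e: print(l,e)
print(get_clock(),get_tcp_pos(),get_tcp_rot(),get_wrist_force(),get_width())
E
```

```text
pics
scene {'vertical_fov': 44.46601770858522, 'cx': 322.25651611619384, 'cy': 236.77571299207568, 'rvec': array([ 2.04999055,  1.40839588, -0.51969118]), 'tvec': array([-0.32102761, -0.28953623,  1.3029753 ]), 'shot': 1}
machine []
dial_axis [([284.1, 276.6], 0.78)]
zero_mark [([279.5, 271.2], 0.93)]
start_top [([341.3, 263.7], 0.67)]
dial []
start [([236.5, 226.0], 0.69), ([344.0, 263.1], 0.51)]
mug [([419.7, 200.8], 0.75), ([236.1, 225.1], 0.47)]
caliper [([239.4, 223.3], 0.93)]
jar [([370.4, 320.6], 0.9), ([414.6, 200.2], 0.47)]
top {'vertical_fov': 47.387632438084594, 'cx': 328.89238901005774, 'cy': 238.02711113479458, 'rvec': array([ 2.10574254, -2.15077898,  0.23424278]), 'tvec': array([0.13395624, 0.56232419, 0.89450964]), 'shot': 2}
machine [([360.2, 236.3], 0.58)]
dial_axis [([355.9, 239.1], 0.94)]
zero_mark [([356.9, 237.9], 0.79)]
start_top [([317.7, 209.9], 0.72)]
dial [([298.3, 267.3], 0.75)]
start [([314.3, 211.3], 0.58)]
mug [([204.1, 283.0], 0.92), ([306.6, 170.2], 0.26)]
caliper [([399.9, 329.2], 0.84)]
jar [([306.0, 170.7], 0.68)]
wrist {'vertical_fov': 66.78728740951674, 'cx': 319.1918722175072, 'cy': 234.01922811996423, 'T_tool_cam': array([[-1.69399089e-03, -9.65121057e-01, -2.61798540e-01,
         7.62418000e-02],
       [ 9.99997615e-01, -1.99580386e-03,  8.86962460e-04,
        -1.06580667e-03],
       [-1.37852468e-03, -2.61796413e-01,  9.65122136e-01,
        -1.79439810e-01],
       [ 0.00000000e+00,  0.00000000e+00,  0.00000000e+00,
         1.00000000e+00]]), 'shot': 3}
machine []
dial_axis []
zero_mark []
start_top []
dial []
start []
mug []
caliper []
jar []
1.5 [0.18948256 0.62179071 0.2054574 ] [ 3.14158460e+00 -2.04211183e-05  2.84579191e+00] [ 0.64335354 -0.54212153  0.18561435] 0.09390488350382147
```

View pics/top0.png

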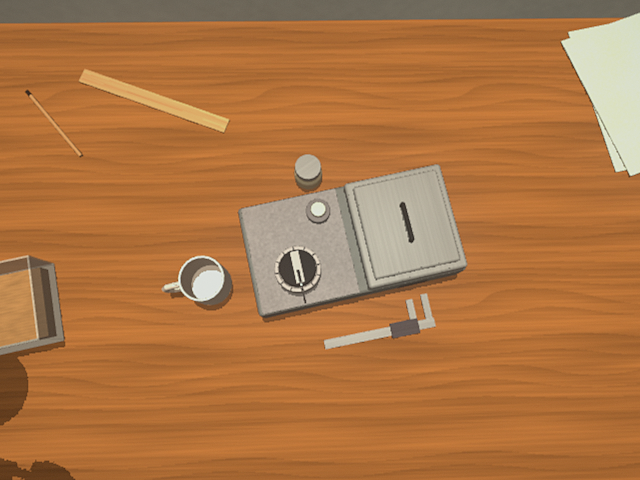

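View pics/scene0.png

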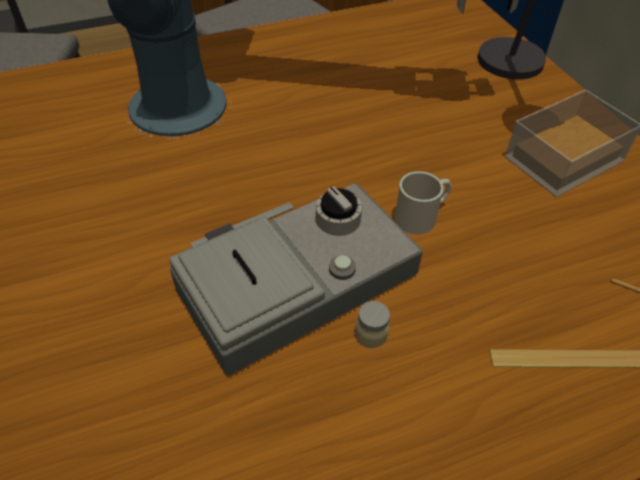

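The top view shows the machine rotated by about 13°. The dial is at about (298,267), the zero mark ends near (304,302), the start button is at (317,209), and the panel's left-rear corner is at (239,209). The mug (205,283), jar (307,170) and caliper (400,330) are clear of the dial.

```bash
cat > h.py <<'E'
import numpy as np, cv2
from scipy.spatial.transform import Rotation as Ro
def K(s):
    f=240/np.tan(np.radians(s["vertical_fov"]/2)); return np.array([[f,0,s["cx"]],[0,f,s["cy"]],[0,0,1]])
def pose(s,tp=None,tr=None):
    "world->cam R,t"
    if "rvec" in s: return cv2.Rodrigues(s["rvec"])[0],np.array(s["tvec"])
    T=np.eye(4);T[:3,:3]=Ro.from_euler('xyz',tr).as_matrix();T[:3,3]=tp
    M=np.linalg.inv(T@s["T_tool_cam"]); return M[:3,:3],M[:3,3]
def ray(s,R,t,uv,z):
    d=R.T@(np.linalg.inv(K(s))@np.array([uv[0],uv[1],1.])); c=-R.T@t
    return c+d*(z-c[2])/d[2]
def proj(s,R,t,P):
    p=K(s)@(R@np.asarray(P,float)+t); return p[:2]/p[2]
E
python3 - <<'E'
from workcell import *
from h import *
s=snapshot("top");R,t=pose(s)
for n,uv,z in [("LB",(239,209),.07),("LFbot",(263,318),.07),("zero",(304.5,302),.07),("start",(317.7,209.5),.085),("dial",(298,267),.115),("cov RB",(439,166),.1),("cov RF",(465,262),.1),("mug",(204,270),.085),("jar",(308,165),.06)]:
    print(n,ray(s,R,t,uv,z).round(4))
cv2.imwrite("pics/top1.png",cv2.resize(s["frame"][150:350,210:480,::-1],None,fx=2.9,fy=2.9,interpolation=cv2.INTER_CUBIC))
E
```

```text
LB [0.6156 0.2756 0.07  ]
LFbot [0.4292 0.2344 0.07  ]
zero [0.4541 0.1656 0.07  ]
start [0.6085 0.1406 0.085 ]
dial [0.5066 0.1742 0.115 ]
cov RB [ 0.6772 -0.067   0.1   ]
cov RF [ 0.5115 -0.0995  0.1   ]
mug [0.509  0.3301 0.085 ]
jar [0.6962 0.1561 0.06  ]
```

View pics/top1.png

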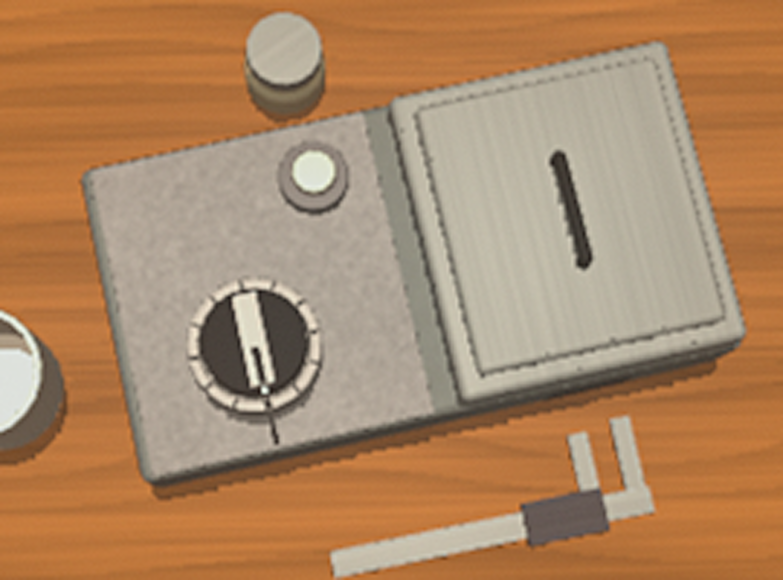

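```bash
cat > look.py <<'E'
import sys
from workcell import *
from h import *
x,y,z,yawdeg,name=[float(a) for a in sys.argv[1:5]]+[sys.argv[5]]
move_to([x,y,z],[np.pi,0,np.radians(yawdeg)])
pause(0.3)
p=get_tcp_pos();r=get_tcp_rot();s=snapshot("wrist")
cv2.imwrite(f"pics/{name}.png",s["frame"][:,:,::-1])
import pickle;pickle.dump((s,p,r),open(name+".pkl","wb"))
print(p,r,get_qpos(),get_clock(),get_wrist_force())
for l in ["dial_axis","zero_mark","start_top"]:
    print(l,[(b["position"],round(b["confidence"],2)) for b in boxes_of(s,l)[:2]])
E
python3 look.py 0.52 0.165 0.24 192.5 w1; python3 look.py 0.52 0.165 0.24 102.5 w2
```

```text
[0.51992661 0.16532284 0.23997647] [-3.14159008e+00 -4.11164058e-05 -2.92285277e+00] [ 9.98581361e-02 -2.86028761e-02  1.79070220e+00  3.02326045e-05
  1.37957710e+00 -1.68957732e+00] 3.9333 [-0.20680178  0.23195853 -0.19683951]
dial_axis [([205.5, 226.6], 0.68)]
zero_mark [([207.2, 226.7], 0.82), ([276.7, 297.2], 0.26)]
start_top [([276.7, 300.3], 0.97)]
[0.51999558 0.16499871 0.23999377] [-3.14157269e+00  7.14345533e-06  1.78905638e+00] [ 9.93671344e-02 -2.87198965e-02  1.79068777e+00  5.36218109e-06
  1.37961721e+00 -1.18908960e-01] 5.8333 [ 0.21317854 -0.34172443 -0.72675122]
dial_axis [([348.4, 266.5], 0.82)]
zero_mark [([351.0, 267.7], 0.82)]
start_top [([404.6, 263.5], 0.61)]
```

View pics/w1.png

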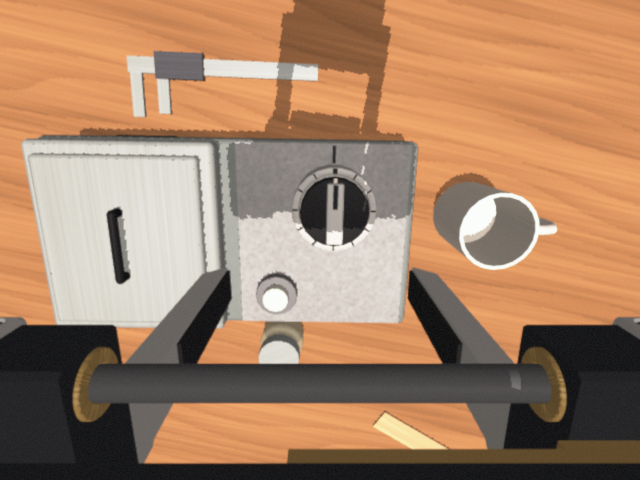

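View pics/w2.png

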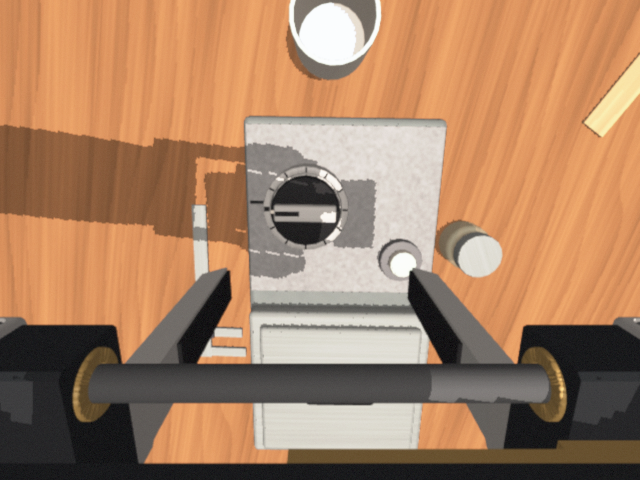

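```bash
python3 - <<'E'
import cv2,numpy as np
a=cv2.imread("pics/w1.png")[140:260,280:390];b=cv2.imread("pics/w2.png")[155:265,245:355]
f=lambda i:cv2.resize(i,(400,int(400*i.shape[0]/i.shape[1])),interpolation=cv2.INTER_CUBIC)[:400]
cv2.imwrite("pics/z1.png",np.hstack([f(a)[:400],f(b)[:400]]))
E
```

```text
(no output)
```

View pics/z1.png

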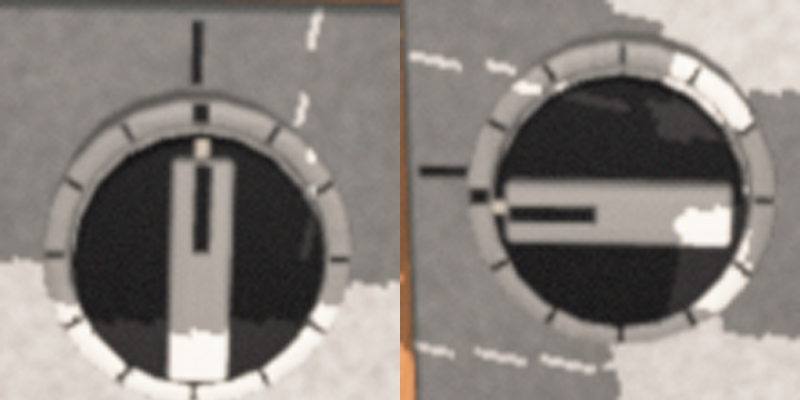

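```bash
cat > tri.py <<'E'
from h import *
import pickle
from scipy.optimize import least_squares
V=[pickle.load(open(n+".pkl","rb")) for n in ("w1","w2")]
C=[(s,)+pose(s,p,r) for s,p,r in V]
def tri(uvs):
    g=lambda P:np.concatenate([proj(*c,P)-np.array(u) for c,u in zip(C,uvs)])
    o=least_squares(g,[.5,.17,.1]);return o.x,o.fun
if __name__=="__main__":
    for n,u in dict(skirt=[(335,211),(306,210.3)],zero=[(334.5,146),(250.5,202)],start=[(274.5,299.5),(403.3,264.5)],
      barfront=[((280+203/3.636),140+158/3.636),(245+107/3.636,155+212/3.636)], barback=[(280+196/3.636,140+380/3.636),(245+332/3.636,155+213/3.636)]).items():
        P,e=tri(u);print(n,P.round(4),e.round(2))
    for c in C: print([ray(*c,u,.07).round(4) for u in [[(334.5,146)],[(250.5,202)]][0 if c is C[0] else 1]])
    print("skirt px mm check", [np.linalg.norm(ray(*C[0],(280+75/3.636,211),z)-ray(*C[0],(280+325/3.636,211),z)) for z in (.1,.11,.12)])
E
python3 tri.py
```

```text
skirt [0.505  0.1751 0.1085] [-0.49  0.49 -0.49 -0.49]
zero [0.4518 0.1641 0.0732] [-0.14  0.13 -0.14 -0.14]
start [0.608  0.1389 0.0888] [-0.02  0.02 -0.02 -0.02]
barfront [0.4798 0.1695 0.1215] [-0.35  0.35 -0.36 -0.36]
barback [0.5308 0.18   0.1209] [ 0.02 -0.02  0.01  0.02]
[array([0.4517, 0.1644, 0.07  ])]
[array([0.4515, 0.1633, 0.07  ])]
skirt px mm check [np.float64(0.061468401924636144), np.float64(0.05954402292753512), np.float64(0.057619643930434096)]
```

The triangulation agrees with the known sizes: the bar measures 52.1 mm (52 given), and zero mark to axis 54.3 mm (55 given). The yaw is about 11.7° and the skirt top is at z≈0.111. Next I feel for the skirt.

```bash
python3 - <<'E'
from workcell import *
from h import *
o=[np.pi,0,np.radians(191.7)]
c=[0.5052,0.1750]
gripper_to(0.026,10)
move_to(c+[0.145],o)
move_l(c+[0.13],max_speed=0.05)
pause(0.2); f0=get_wrist_force()
hit=move_l(c+[0.088],max_speed=0.01,until_force=3)
pause(0.1)
print(hit,get_tcp_pos(),get_tcp_rot(),get_wrist_force()-f0,get_width(),get_clock())
p=get_tcp_pos();s=snapshot("wrist");cv2.imwrite("pics/w3.png",s["frame"][:,:,::-1])
E
```

```text
True [0.50523168 0.17501039 0.11496211] [-3.14155730e+00 -5.31624095e-05 -2.93730443e+00] [1.11827435 1.12644185 4.26989984] 0.02581072811326539 11.1167
```

View pics/w3.png

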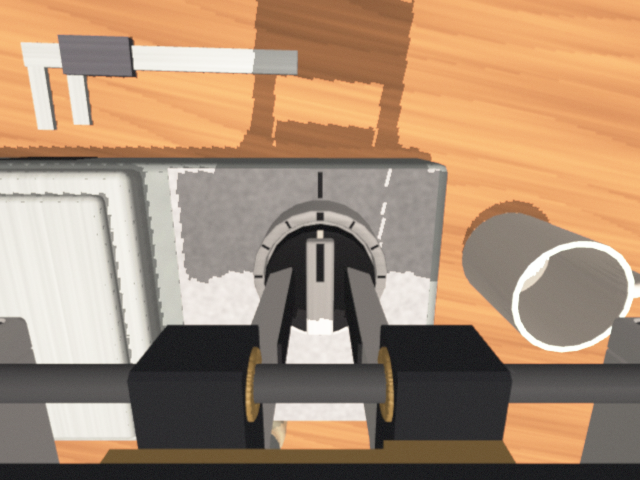

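The fingers straddle the bar (bar at column 320, between the fingers), and contact is at z=0.115. Next I push in about 6 mm, check the force, and grip.

```bash
python3 - <<'E'
from workcell import *
from h import *
c=[0.5052,0.1750]
f0=get_wrist_force(); print(f0)
for z in (0.1125,0.1105,0.1090):
    move_l(c+[z],max_speed=0.01); pause(0.15)
    print(z,get_tcp_pos().round(5),get_wrist_force().round(2),get_moment().round(3))
gripper_to(0.0,15); pause(0.2)
print(get_width(),get_tcp_pos().round(5),get_wrist_force().round(2),get_moment().round(3),get_clock())
E
```

```text
[-0.34983312  0.69069944  4.53362556]
0.1125 [0.50527 0.17502 0.11298] [-1.22 -0.24  6.04] [-0.005  0.312  0.027]
0.1105 [0.50533 0.17503 0.11133] [-2.74 -0.25  8.83] [-0.108  0.514 -0.003]
0.109 [0.50533 0.17501 0.11005] [-3.66 -0.05  9.76] [-0.094  0.661 -0.026]
0.013948261488529944 [0.50613 0.17537 0.11045] [-1.72  0.47 10.34] [ 0.151  0.277 -0.006] 13.15
```

```bash
python3 - <<'E'
from workcell import *
from h import *
c=[0.5056,0.1752]
for z in (0.1080,0.1074):
    move_l(c+[z],max_speed=0.01); pause(0.25)
    print(z,get_tcp_pos().round(5),[get_wrist_force().round(2) for _ in range(3)],get_moment().round(3))
E
```

```text
0.108 [0.5062  0.17539 0.10943] [array([-2.4 , -0.63, 11.21]), array([-2.4 , -0.63, 11.21]), array([-2.4 , -0.63, 11.21])] [0.008 0.552 0.006]
0.1074 [0.50622 0.17539 0.10894] [array([-2.42,  0.32, 11.71]), array([-2.42,  0.32, 11.71]), array([-2.42,  0.32, 11.71])] [-0.     0.605 -0.007]
```

```bash
python3 - <<'E'
from workcell import *
from h import *
c=[0.5058,0.1754,0.1073]
for a in (15,30):
    move_l(c,[np.pi,0,np.radians(191.7-a)],max_speed=0.03); pause(0.25)
    print(a,get_clock(),get_tcp_pos().round(5),(np.degrees(get_tcp_rot()[2])%360).round(2),get_wrist_force().round(2),get_moment().round(3),get_width())
E
```

```text
15 14.8167 [0.50623 0.17523 0.10874] 176.71 [-3.29 -0.51 11.12] [-0.351  0.737 -0.014] 0.013836534243958263
30 15.475 [0.50618 0.17505 0.10871] 161.72 [-2.66 -1.92 11.7 ] [-0.494  0.698  0.009] 0.013857397605492875
```

```bash
python3 - <<'E'
from workcell import *
from h import *
c=[0.5061,0.1752,0.1073]
for a in (45,60,75,90,105,120):
    move_l(c,[np.pi,0,np.radians(191.7-a)],max_speed=0.03); pause(0.15)
    print(a,get_clock(),get_tcp_pos().round(5),(np.degrees(get_tcp_rot()[2])%360).round(2),get_wrist_force().round(2),get_moment().round(3),round(get_width(),4))
    if abs(get_wrist_force()[2]-11.7)>1.6: print("stop");break
s=snapshot("wrist");cv2.imwrite("pics/w4.png",s["frame"][:,:,::-1])
s=snapshot("top");cv2.imwrite("pics/t4.png",s["frame"][:,:,::-1])
E
```

```text
45 16.0333 [0.50612 0.17487 0.10857] 146.72 [-4.5  -2.91 11.72] [-0.48   0.931 -0.006] 0.0141
60 16.5917 [0.50602 0.1747  0.1085 ] 131.72 [-4.82 -3.5  12.13] [-0.611  0.974 -0.063] 0.0137
75 17.15 [0.50582 0.17461 0.1084 ] 116.72 [-5.06 -2.54 12.67] [-0.595  1.056 -0.006] 0.0137
90 17.7083 [0.50563 0.17458 0.10832] 101.73 [-5.52 -3.35 12.92] [-0.734  1.145  0.022] 0.0138
105 18.2667 [0.50544 0.17458 0.10822] 86.73 [-5.34 -3.24 11.71] [-0.722  1.239  0.042] 0.0136
120 18.825 [0.50525 0.17461 0.10816] 71.73 [-5.55 -3.16 13.59] [-0.715  1.383  0.022] 0.0137
stop
```

View pics/w4.png

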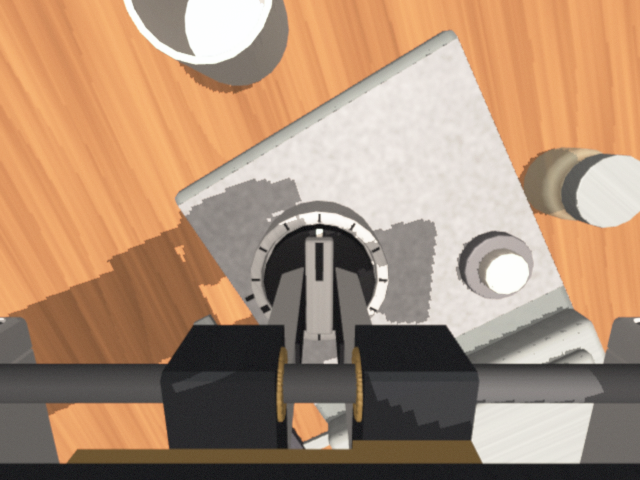

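Four clicks are turned: the bar and its line sit on a collar tick at column 319, in line with the jaws, and the depth is about 6.8 mm. I ease off slightly, open the jaws, let the dial spring out, and check.

```bash
python3 - <<'E'
from workcell import *
from h import *
c=[0.5055,0.1750]
move_l(c+[0.1082],max_speed=0.01)
print(get_tcp_pos().round(5),get_wrist_force().round(2))
gripper_to(0.026); pause(.1)
print(get_tcp_pos().round(5),get_wrist_force().round(2),get_width())
move_l(c+[0.118],max_speed=0.02)
print(get_tcp_pos().round(5),get_wrist_force().round(2))
move_l(c+[0.20],max_speed=0.15)
E
python3 look.py 0.52 0.165 0.24 102.5 w5
python3 - <<'E'
import cv2
b=cv2.imread("pics/w5.png")[155:285,245:425]
cv2.imwrite("pics/z5.png",cv2.resize(b,None,fx=4,fy=4,interpolation=cv2.INTER_CUBIC))
E
```

```text
[0.50519 0.17458 0.1092 ] [-4.14 -2.9  10.99]
[0.50815 0.17457 0.11047] [ 2.38 -2.    9.41] 0.02630947884747267
[0.50469 0.17498 0.11709] [ 0.01  0.88 -0.03]
[0.51963102 0.16506322 0.23940726] [-3.14059329e+00 -1.51793831e-04  1.78864052e+00] [ 9.94917471e-02 -2.84776237e-02  1.79124526e+00  1.79443896e-05
  1.37953218e+00 -1.18435250e-01] 22.0 [-0.30958512 -0.0738204   0.01197737]
dial_axis [([344.6, 238.9], 0.65)]
zero_mark [([346.4, 238.3], 0.96)]
start_top []
```

View pics/z5.png

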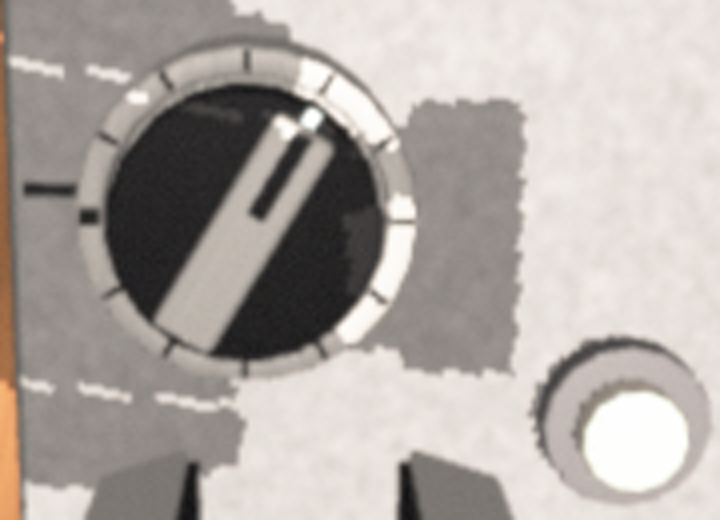

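```bash
python3 - <<'E'
import pickle
from h import *
s,p,r=pickle.load(open("w5.pkl","rb"));C=(s,)+pose(s,p,r)
q=lambda u,v,z:ray(*C,(245+u/4,155+v/4),z)
a=q(303,131,.122);b=q(184,335,.122);d=a-b
ang=np.degrees(np.arctan2(d[1],d[0]));print("len",np.linalg.norm(d),"center",(a+b)/2,"cw from zero",191.7-ang)
sm=cv2.imread("pics/w2.png");sn=cv2.imread("pics/w5.png")
for im,n in((sm,"w2"),(sn,"w5")):
    m=(cv2.cvtColor(im,cv2.COLOR_BGR2GRAY)[165:255,260:352]<75).astype(np.uint8)
    m=cv2.morphologyEx(m,cv2.MORPH_OPEN,np.ones((3,3),np.uint8))
    cs=max(cv2.findContours(m,0,1)[0],key=cv2.contourArea) if 0 else np.vstack([c for c in cv2.findContours(m,0,1)[0] if cv2.contourArea(c)>200])
    print(n,cv2.minEnclosingCircle(cs))
print("dot",191.7-np.degrees(np.arctan2(*( (q(312,120,.115)-np.array([.5053,.175,.115]))[[1,0]]))))
E
```

```text
len 0.05008179431147305 center [0.50518403 0.17477814 0.122     ] cw from zero 119.48563315662531
w2 ((44.75077438354492, 44.7552604675293), 34.4716682434082)
w5 ((45.511226654052734, 45.24809265136719), 34.511451721191406)
dot 121.46634740385426
```

The bar reads about 119.5–121.5° clockwise, which is the fourth tick. The skirt's image radius is the same as before the push, so the dial is out. Next is the start button.

```bash
python3 - <<'E'
from workcell import *
from h import *
c=[0.608,0.139]; o=[np.pi,0,np.radians(101.7)]
gripper_to(0.0,10)
move_to(c+[0.16],o)
move_l(c+[0.105],max_speed=0.06); pause(.2)
f0=get_wrist_force()
print(move_l(c+[0.080],max_speed=0.008,until_force=1.5),get_tcp_pos().round(5),get_wrist_force()-f0,get_clock())
pause(.1);print(get_tcp_pos().round(5),get_wrist_force()-f0)
s=snapshot("wrist");cv2.imwrite("pics/w6.png",s["frame"][:,:,::-1])
E
```

```text
True [0.60799 0.13899 0.09127] [ 0.66434944 -0.73251307  1.05603383] 26.2667
[0.60797 0.13901 0.09127] [ 2.09273944 -0.72799762  2.04703978]
```

View pics/w6.png

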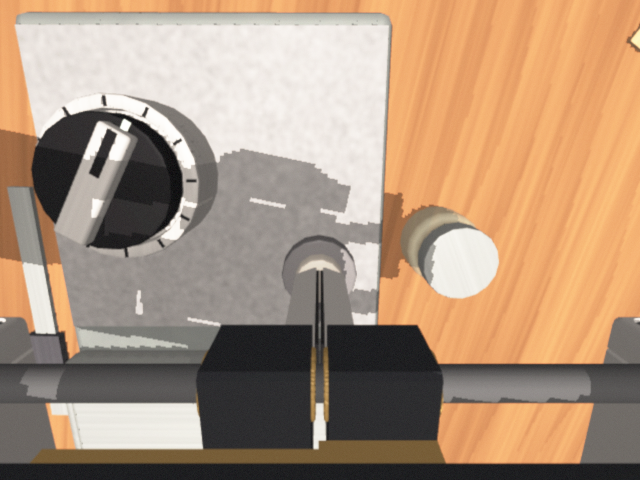

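The fingertips are on the white button (around (319,270)) and contact is at z≈0.0912. The dial stands well proud of its collar on the left. Next I press.

```bash
python3 - <<'E'
from workcell import *
from h import *
c=[0.608,0.139]
for z in (0.0875,0.0855,0.0845,0.0840,0.0835):
    move_l(c+[z],max_speed=0.01);pause(.15);f=get_wrist_force()
    print(z,get_tcp_pos().round(5),f.round(2))
    if f[2]>9: break
pause(.2)
E
```

```text
0.0875 [0.60799 0.13899 0.08761] [-0.42  0.61  4.56]
0.0855 [0.608   0.13898 0.08617] [-2.66 -0.13  8.67]
0.0845 [0.60806 0.13901 0.08609] [-4.98 -1.08 13.02]
```

```bash
python3 - <<'E'
from workcell import *
from h import *
s=snapshot("wrist");a=s["frame"][220:340,260:380,::-1]
s2=snapshot("scene")
c=[0.608,0.139]
# release slowly, log force vs height
for z in (0.0855,0.0865,0.088,0.0895,0.0905,0.0915,0.0925,0.094):
    move_l(c+[z],max_speed=0.02);pause(.1);print(z,get_tcp_pos()[2].round(5),get_wrist_force().round(2))
b=cv2.imread("pics/w6.png")[220:340,260:380]
d=s2["frame"][210:310,290:390,::-1]
f=lambda i:cv2.resize(i,(260,260),interpolation=cv2.INTER_CUBIC)
cv2.imwrite("pics/z7.png",np.hstack([f(b),f(a),f(d)]))
E
```

```text
0.0855 0.08621 [-2.44 -0.12  9.14]
0.0865 0.08646 [-0.5  -0.16  5.05]
0.088 0.0879 [-0.16  0.18  3.59]
0.0895 0.08939 [-0.06 -0.57  3.25]
0.0905 0.09041 [1.19 0.51 1.4 ]
0.0915 0.09142 [1.08 0.82 1.41]
0.0925 0.09228 [-0.19  0.36  0.7 ]
0.094 0.09375 [-0.75  0.41 -0.14]
```

View pics/z7.png

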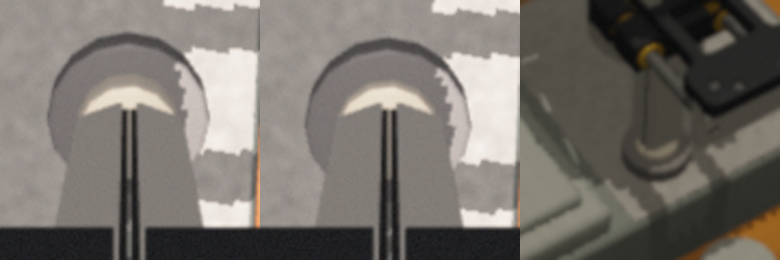

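The button springs back over about 6 mm (0.0863 to 0.0923), with 5 N at the stop, so it went fully down. Next I retreat and make a final check.

```bash
python3 - <<'E'
from workcell import *
from h import *
move_l([0.608,0.139,0.2],max_speed=0.15)
move_to([0.40,0.42,0.30],[np.pi,0,np.radians(101.7)])
s=snapshot("top");print(get_clock(),get_wrist_force())
for l in ["mug","jar","caliper"]: print(l,[(b["position"],round(b["confidence"],2)) for b in boxes_of(s,l)[:1]])
cv2.imwrite("pics/top9.png",cv2.resize(s["frame"][130:360,150:480,::-1],None,fx=2.4,fy=2.4,interpolation=cv2.INTER_CUBIC))
E
```

```text
33.3083 [ 1.0943424  -0.37952982 -0.60492257]
mug [([205.6, 285.8], 0.83)]
jar [([307.9, 172.2], 0.88)]
caliper [([398.6, 331.5], 0.79)]
```

View pics/top9.png

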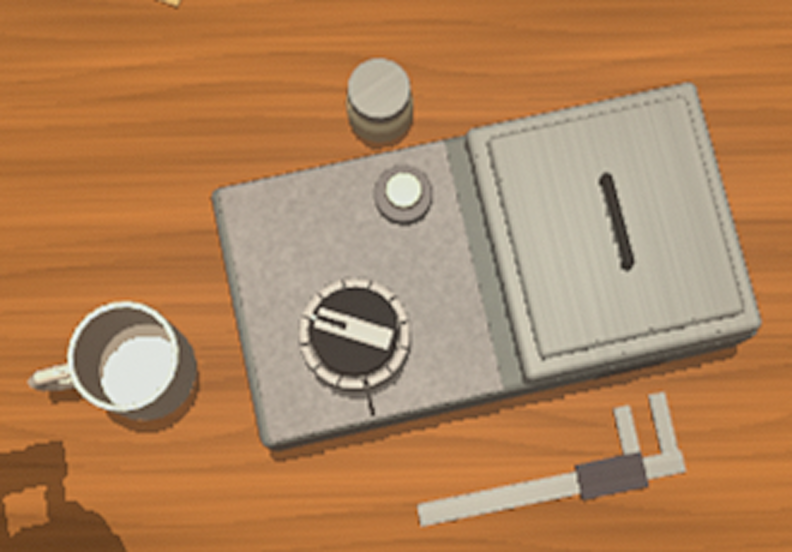

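The final top view shows the dial pointer on the fourth tick (about 120° clockwise of the zero mark), the button up, and the mug, jar and caliper where they started.

```bash
python3 -c "
from workcell import *
print(sign_off(),get_clock())"
```

```text
the job is handed in; nothing more can be done
the job is handed in; nothing more can be done
```

The timer is set to four minutes and the start button has been pressed and released. The job was handed in at about 33 s of the 72 s limit.

**Dial:**
- I pushed it in about 6 to 7 mm (11 to 13.6 N; 14 N counts as rammed), and only then gripped it.
- I turned it 120° clockwise, opened the jaws and let it spring out.
- In the pictures it reads about 119.5° to 121.5°, on the fourth tick, and stands out from its collar as before. I judged that it was out from the pictures and did not feel for it again.

**Start button:** I pressed it to its stop. The stop came 5 to 6 mm below the button's top, where the spring force was 5 N, and the arm peaked at 13 N. It sprang back up.

**Mug, jar and caliper:** they show at the same pixel positions as at the start, to within about 3 pixels, and the arm was clear of everything at the end.

**Disagreements between checks:**
- The camera put the dial's skirt top at 108 to 113 mm and the touch gave 115 mm. I used the touch.
- The push force and the dial's travel disagreed by about 0.5 mm in depth.
- The force went past my own 1.6 N check limit at the last 15° step, so I eased off before opening the jaws.

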